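# Shift the overhauled gear shifter into third

## Task

An overhauled gear shifter is bolted to the bench with its red-knobbed lever standing somewhere in the left-hand slot of the H gate. Without gripping or forcing it, push the lever with the fingertips to neutral, across to the right-hand slot and then forward, away from the robot, until it is fully home in third (three green dots), without letting it slip back into fourth (four dots) on the way. Then let go and move clear; leave all the loose things on the bench where they are.

Things in the scene. Friction and masses are not known exactly. Their poses are not given: they have to be found in the camera images.
- shifter: Grey gear shifter with an aluminium gate plate on top, fixed to the bench. Origin: centre of its underside, on the bench; x points forward (away from the robot, within 0.35 rad of straight ahead), y to its left, z up. Foot 205 (x) by 190 (y) mm, 12 high; housing 185 by 155; gate plate top 120 above the bench. The lever pivots 20 above the origin.
- gate_center (a point): Centre of the H gate on the plate's top, 120 mm above the bench; axes as the shifter's. Two slots along x, 19 wide, centred at y = +19 and -19, from x = -38 to +38, joined at x = 0 (neutral) by a cross channel 20 wide. Left front is first (one black dot), left rear second (two), right front third (three green), right rear fourth (four). Two tongues 19 wide between the slots stop the 12 mm stem.
- knob_center (a point): Centre of the red ball knob, 44 mm across, on the lever, 190 mm from the pivot: 197 to 207 mm above the bench. In the shifter's frame, knob x = 190 sin(shift), y = -190 cos(shift) sin(select) mm. A black collar 22 mm across sits on the stem below it.
- third_slot (a point): Front end of the right-hand slot, on the plate's top, where the stem's centre stands when the lever is fully home in third (the knob is then some 25 mm farther forward and 16 mm farther right, and 198 mm above the bench).
- select (a joint): Sideways tilt of the lever, rad: -0.2 is the left-hand slot (first and second), +0.2 the right-hand slot (third and fourth); positive leans to the shifter's right (-y). About 3 to 4 N at the knob moves it; no spring, it stays where it is left.
- shift (a joint): Fore-and-aft tilt of the lever, rad: 0 is neutral, +0.3 fully home forward (first or third), -0.3 fully back (second or fourth). The lever can change sides only within about 0.04 of 0. About 3 to 4 N at the knob moves it; no spring, it stays where it is left. It starts anywhere from -0.3 to +0.3.
- tape: Bystander, to be left alone: yellow tape measure, 70 x 36 x 62 high, in mm; origin at the centre of its underside.
- wrench: Bystander, to be left alone: steel wrench lying flat along its own x, 200 mm long; origin under its middle.
- spare_knob: Bystander, to be left alone: orange spare lever knob standing on the bench, 44 across, 48 high, in mm; origin at the centre of its underside.
- tin: Bystander, to be left alone: small tin with a blue label, 66 across, 85 high, in mm; origin at the centre of its underside.
- bolt: Bystander, to be left alone: galvanised bolt with its nut, lying flat, 155 long along its own x, 24 across, in mm; origin at the centre of its underside.
- carton: Bystander, to be left alone: small closed cardboard box, 110 x 100 x 100 high, in mm; origin at the centre of its underside.
- screwdriver: Bystander, to be left alone: screwdriver lying flat along its own x; origin under its middle.

How it is judged:
On the way, in this order (a step that is already met when the one before it is completed fails the run):
1. the lever is across in the right-hand slot, still in neutral (value of joint select above 0.14 rad and value of joint shift between -0.08 and 0.08 rad).
2. the lever is home in third (value of joint select above 0.15 rad and value of joint shift above 0.26 rad), for 0.2 s.
At the end, for the whole second after the job is handed in: The lever stands at rest in third: select above 0.15 rad (right-hand slot at 0.2) and shift above 0.26 rad (fully home at 0.3) (all of step 2 and velocity of joint shift between -0.02 and 0.02 rad/s); the robot touches nothing.
It fails at once if the lever went back into fourth (value of joint select above 0.1 rad and value of joint shift below -0.12 rad).
It fails at once if the lever or shifter was gripped or forced (more than 35 N from the fingers) (contact force between the fingers and shifter above 35 N).
It fails at once if a loose bystander was moved (more than 20 mm) or lifted (distance of any of tape, wrench, spare_knob, tin, bolt, carton, screwdriver from where it was at the start of the episode above 0.02 m).
It also fails if it takes over 54 s, if anything falls off the work surface, if the arm or the gripper's body presses on something with over 40 N, if the wrist force passes 120 N, or if a joint passes its speed limit or range.

## Robot

A 7-joint arm with a two-finger parallel gripper is mounted at the origin on the work surface. World frame = base frame: x ahead of the robot, y to its left, z up, the work surface at z = 0. Lengths are in m, angles in rad, forces in N, time in s.
With the tool pointing down it reaches from about 0.425 to 0.925 m from the base axis. Payload 6.8 kg.
Tool frame: the origin (TCP) lies at the very end of the fingers, on their centre line; the grasp point (between the pads) lies 19 mm behind it; z points along the fingers, x is the direction in which the jaws open and shut, and the axes are right-handed (so a half turn about z gives the same grasp; the last joint's range is limited). The gripper opens to 85 mm and grips with 20 to 120 N. Pads are 22 mm wide; open, the fingers measure 114 mm over their backs; the gripper's body (76 mm by 85 mm) begins 54 mm behind the grasp point. The pads swing forward as they close: fully open they stand 13 mm farther back than shut.
Start: joints at [1.004, 0.477, 0.022, 1.555, -0.011, 1.109, -0.083], TCP at [0.299, -0.605, 0.231] pointing down, gripper open.
Joint ranges: [-2.96, 2.96], [-0.34, 2.1], [-1.41, 1.46], [0.24, 2.44], [-1.37, 4.51], [0.17, 1.92], [-2.96, 2.96]. Speed limits (rad/s): [2.39, 2.39, 3.14, 3.14, 3.14, 3.14, 3.14].

## Interface

Orientations are given as a 3x3 rotation matrix whose columns are the frame's x, y, z axes.
In Python, from station import env gives the robot as it stands. The module is installed in compiled form; this text tells all that it offers.
- The arm moves only by the tool drive_tool, never from a script. Its argument "targets" is a list that holds one entry, the list of rows, each a list of 7 numbers: the turn, a rotation vector about the tool's x, y, z in rad, then the shift along the tool's x, y, z in cm, then the finger opening in cm, from 0 to 8.54. In form: [[[wx, wy, wz, x, y, z, jaw], ...]]. A call has 1 to 8 rows; each row shifts and turns the commanded pose from where the row before left it, along the tool's axes as they then stand; what a row does not reach is not made up. A row lasts 1/10 s, in which the tool goes at most 50 mm and 8.59 degrees, less where a joint would pass 70% of its speed; a pose out of reach is approached as far as the arm can. A call is refused whole if a number of a shift passes 5 or a number of a turn 0.15, either way. A call with a gripper value outside its range is refused whole. The fingers move at their own pace and stop on an object; "squeeze" is the grip in N (left out, the last holds). Time passes only in rows, so rows that do not move let the fingers close. It gives the time, the measured TCP pose, the force and the opening at its end, in the units of the state.
- env.read_state(): the state, without advancing time (a new reading comes with each control period).
- env.capture(name): name is "scene" or "top"; returns a dict with "image" (384x512x3 uint8, blue, green, red), "depth" (384x512 float32, m along the optical axis (not along the pixel's ray), 0 where there is no reading), "fx", "fy", "cx", "cy" (pixels), "extrinsics" (4x4, takes a point from camera to world coordinates). Camera axes: x right, y down, z forward; pixel columns grow to the right and rows downward; lengths in m; the calibration is good to about 2 mm. A picture is of the moment at which its call begins.
- env.hand_in(): hands the job in, once; it reports no verdict.
The state is a dict: "t": time; "joints": joint angles; "dq": joint speeds; "tau": joint torques, N m; "eef_pos": TCP position; "ee_rot": TCP orientation; "force": force on the tool from outside, world axes, zero at the start; "moment": the same for the moment, N m; "width": finger opening in m.
Only numpy, scipy, OpenCV 4.12 (cv2) and the standard library are available. Lean on these libraries where they do the work, as an engineer would, in place of code of your own. Each camera call takes 0.05 s, during which the arm holds its last target.

## Working session

There is one attempt and no reset: what is moved stays moved. The work goes in short steps, Python scripts to look and compute and a tool call to move; the robot and the scene stay as the last step left them, time stands still between calls to the robot, and variables do not carry over. Pictures are saved under pics/ and viewed, and the job is handed in when it is done.

Besides the shell and the picture viewer there is one more tool, called after ">>>" as name([rows], argument=value, ...), one row to a line, values as JSON. drive_tool: Moves the arm, as the interface text tells. Its arguments: {"type":"object","properties":{"targets":{"type":"array"},"squeeze":{"type":"number"}},"required":["targets"]}

```bash
mkdir -p pics; python3 - <<'E'
from station import env
import cv2,numpy as np
s=env.read_state();print(s['t'],s['eef_pos'],np.round(s['ee_rot'],3).tolist(),s['width'])
for n in('scene','top'):
    c=env.capture(n);cv2.imwrite(f'pics/{n}0.png',c['image']);np.savez(f'{n}0.npz',**c)
    print(n,c['fx'],c['cx'],c['cy'],np.round(c['extrinsics'],3).tolist())
E
```

```text
0.0 [ 0.29865261 -0.60467117  0.23031988] [[0.443, -0.897, -0.001], [-0.897, -0.443, 0.002], [-0.002, 0.0, -1.0]] 0.0853256569923819
scene 422.1201020642297 260.6185257469548 193.55935374444744 [[0.843, 0.386, -0.375, 1.031], [0.538, -0.613, 0.579, -0.679], [-0.006, -0.69, -0.724, 0.993], [0.0, 0.0, 0.0, 1.0]]
top 445.50922195111826 253.91859723460746 188.4331077964915 [[0.018, -0.998, 0.063, 0.514], [-0.999, -0.02, -0.027, 0.008], [0.028, -0.062, -0.998, 1.406], [0.0, 0.0, 0.0, 1.0]]
```

View pics/scene0.png

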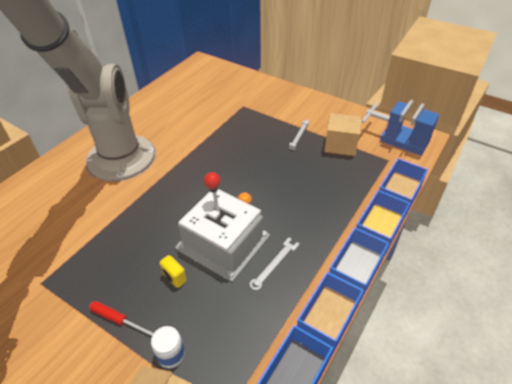

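View pics/top0.png

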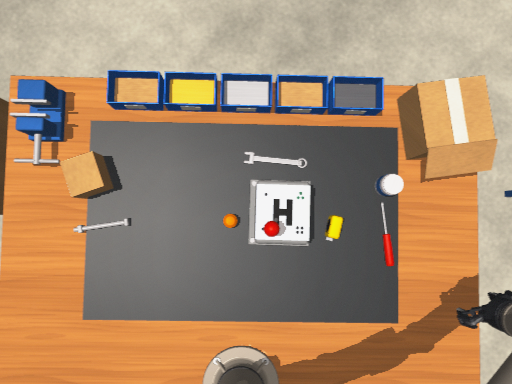

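The top view shows the gate near pixel (283,212), with the lever's red knob at (272,229), so it is left and rear (towards second). The tape is to the right at (335,228) and the spare knob to the left at (231,221).

```bash
cat > h.py <<'E'
import numpy as np,cv2
from scipy.optimize import least_squares
def pts(c):
    d=c['depth'];v,u=np.indices(d.shape)
    P=np.stack([(u-c['cx'])/c['fx']*d,(v-c['cy'])/c['fy']*d,d],-1)
    E=c['extrinsics'];return P@E[:3,:3].T+E[:3,3]
def knob(c):
    b,g,r=[c['image'][...,i].astype(int) for i in range(3)]
    P=pts(c);m=(r>110)&(g<60)&(b<60)&(P[...,2]>.17)&(P[...,2]<.25)&(c['depth']>0)
    Q=P[m]
    f=least_squares(lambda x:np.linalg.norm(Q-x,axis=1)-.022,Q.mean(0)-[0,0,.01],loss='soft_l1',f_scale=.001)
    return f.x,len(Q),np.sqrt(np.mean(f.fun**2))
def angles(k,o,yaw):
    R=np.array([[np.cos(yaw),-np.sin(yaw)],[np.sin(yaw),np.cos(yaw)]])
    l=R.T@(k[:2]-o)
    sh=np.arcsin(l[0]/.19);return l,sh,-np.arcsin(l[1]/.19/np.cos(sh))
E
python3 - <<'E'
import numpy as np,cv2
from h import *
C={n:dict(np.load(n+'0.npz')) for n in('scene','top')}
for n,c in C.items():
    print(n,knob(c)); P=pts(c)
    m=(abs(P[...,2]-.12)<.006)&(c['depth']>0)&(abs(P[...,0]-.5)<.25)&(abs(P[...,1])<.3)
    k,l,st,ce=cv2.connectedComponentsWithStats(m.astype(np.uint8))
    i=1+np.argmax(st[1:,4]);Q=P[l==i]
    r=cv2.minAreaRect((Q[:,:2]*1000).astype(np.float32));print(st[i],r,Q[:,2].mean())
c=C['top'];cv2.imwrite('pics/topz.png',cv2.resize(c['image'][170:255,215:350],None,fx=5,fy=5,interpolation=cv2.INTER_CUBIC))
c=C['scene'];cv2.imwrite('pics/scz.png',cv2.resize(c['image'][160:290,150:300],None,fx=4,fy=4,interpolation=cv2.INTER_CUBIC))
E
```

```text
scene (array([ 0.48277627, -0.07252111,  0.20003863]), 56, np.float64(0.001599671543007013))
[ 179  190   81   59 2301] ((528.405517578125, -110.86141204833984), (157.82725524902344, 164.9010467529297), 88.7767105102539) 0.11939713108092052
top (array([ 0.4825875 , -0.07286592,  0.19960794]), 172, np.float64(0.001804230341856971))
[ 255  184   55   57 2337] ((529.2684936523438, -109.8556900024414), (155.2361297607422, 159.97860717773438), 89.2900161743164) 0.11912502008154378
```

View pics/topz.png

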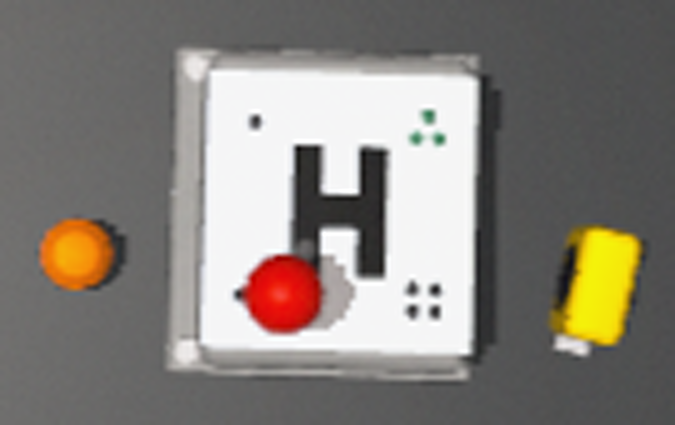

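View pics/scz.png

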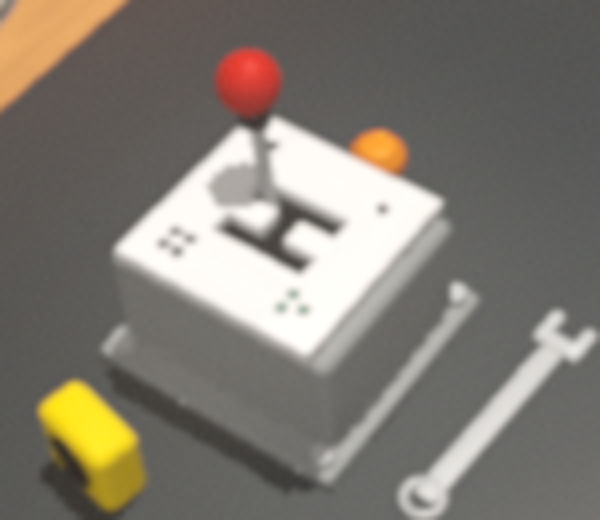

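```bash
python3 - <<'E'
import numpy as np,cv2
c=dict(np.load('top0.npz'));g=c['image'].max(2)
E=c['extrinsics']
def proj(uv,z=.12):
    d=np.c_[(uv[:,0]-c['cx'])/c['fx'],(uv[:,1]-c['cy'])/c['fy'],np.ones(len(uv))]@E[:3,:3].T
    return (E[:3,3]+d*((z-E[2,3])/d[:,2])[:,None])[:,:2]
# right slot dark pixels per row centroid
sub=np.zeros_like(g);sub[196:228,283:295]=1
v,u=np.where((g<110)&(sub>0));q=[]
for a in np.unique(v):
    w=255.-g[a,284:294]; w[w<60]=0
    if 286<=np.sum(w*np.arange(284,294))/w.sum()<=292 and (a<205 or a>216): q.append((np.sum(w*np.arange(284,294))/w.sum(),a))
p=proj(np.array(q));print(np.round(p,4).tolist());f=np.polyfit(p[:,0],p[:,1],1);print(f)
# plate outline white edges
m=((g>200)).astype(np.uint8);k,l,st,ce=cv2.connectedComponentsWithStats(m)
i=l[190,300];cn,_=cv2.findContours((l==i).astype(np.uint8),0,1)
r=cv2.minAreaRect((proj(cn[0][:,0,:].astype(float))*1000).astype(np.float32));print(r)
E
```

```text
[[0.5638, -0.1305], [0.5609, -0.1303], [0.558, -0.1304], [0.5551, -0.1304], [0.5522, -0.1303], [0.5146, -0.1294], [0.5117, -0.1294], [0.5088, -0.1292], [0.506, -0.1292], [0.5031, -0.1292], [0.5002, -0.1293], [0.4973, -0.1294], [0.4944, -0.1294]]
[-0.01886125 -0.11981982]
((529.5428466796875, -110.80073547363281), (156.27015686035156, 161.1724853515625), 89.30296325683594)
```

>>> drive_tool([
  [[0,0,0.119,0,0,0,0],[0,0,0.119,0,0,0,0],[0,0,0.119,0,0,0,0],[0,0,0.119,0,0,0,0],[0,0,0,0,0,0,0]],
], squeeze=20)

```text
t: 0.6
eef_pos: [0.2989, -0.6048, 0.2307]
ee_rot: [[-0.018, -1.0, -0.001], [-1.0, 0.018, 0.001], [-0.001, 0.001, -1.0]]
force: [0.4, 0.2, 0.8]
width: 0.0124
```

>>> drive_tool([
  [[0,0,0,-4.4,-1.05,0,0],[0,0,0,-4.4,-1.05,0,0],[0,0,0,-4.4,-1.05,0,0],[0,0,0,-4.4,-1.05,0,0],[0,0,0,-4.4,-1.05,0,0],[0,0,0,-4.4,-1.05,0,0],[0,0,0,-4.4,-1.05,0,0],[0,0,0,-4.4,-1.05,0,0]],
])

```text
t: 1.4
eef_pos: [0.389, -0.2529, 0.2314]
ee_rot: [[-0.014, -1.0, 0.0], [-1.0, 0.014, -0.0], [0.0, -0.0, -1.0]]
force: [1.9, 0.5, -0.7]
width: 0.0
```

>>> drive_tool([
  [[0,0,0,-4.4,-1.05,0,0],[0,0,0,-4.4,-1.05,0,0],[0,0,0,-4.4,-1.05,0,0],[0,0,0,-4.4,-1.05,0,0],[0,0,0,0,0,0,0],[0,0,0,0,0,0,0]],
])

```text
t: 2.0
eef_pos: [0.434, -0.0788, 0.2313]
ee_rot: [[-0.012, -1.0, -0.0], [-1.0, 0.012, -0.0], [0.0, 0.0, -1.0]]
force: [0.2, 0.1, -0.2]
width: -0.0002
```

```bash
python3 - <<'E'
from station import env
import cv2
from h import *
print(env.read_state()['eef_pos'])
for n in('scene','top'):
    c=env.capture(n);cv2.imwrite(f'pics/{n}1.png',c['image']);print(knob(c))
    if n=='scene':cv2.imwrite('pics/sc1z.png',cv2.resize(c['image'][100:290,130:300],None,fx=3,fy=3))
E
```

```text
[ 0.43402074 -0.07881142  0.23127229]
(array([ 0.48253784, -0.07278565,  0.20059586]), 90, np.float64(0.0014924084382925509))
(array([ 0.48305181, -0.0731365 ,  0.19918591]), 169, np.float64(0.0017268859255724545))
```

View pics/sc1z.png

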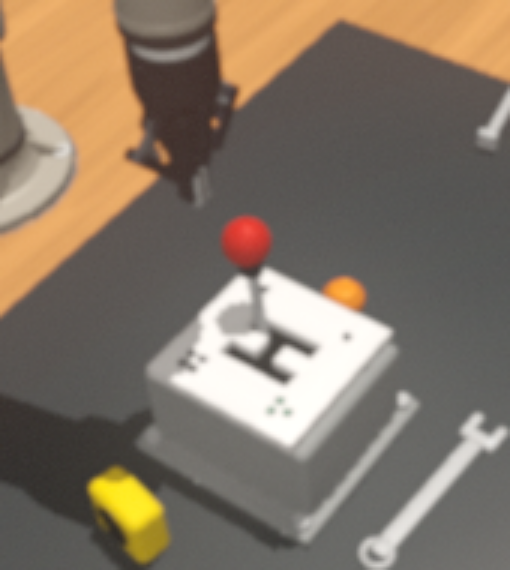

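>>> drive_tool([
  [[0,0,0,-0.5,0,2.4,0],[0,0,0,0,0,2.4,0],[0,0,0,0,-1.0,0,0],[0,0,0,0,-0.5,0,0],[0,0,0,0,-0.5,0,0],[0,0,0,0,-0.5,0,0],[0,0,0,0,0,0,0]],
])

```text
t: 2.8
eef_pos: [0.4597, -0.075, 0.1839]
ee_rot: [[-0.017, -1.0, 0.001], [-1.0, 0.017, -0.0], [0.0, -0.001, -1.0]]
force: [-3.2, -0.7, 2.5]
width: 0.0004
```

```bash
cat > look.py <<'E'
from station import env
import cv2,sys
from h import *
s=env.read_state();print(s['t'],s['eef_pos'],s['force'])
for n in('scene','top'):
    c=env.capture(n);k,m,r=knob(c);print(n,k,m,r,angles(k,np.array([.5292,-.1107]),-.018))
    if n=='scene':cv2.imwrite(f'pics/{sys.argv[1]}.png',cv2.resize(c['image'][100:290,130:300],None,fx=3,fy=3))
    else: cv2.imwrite(f'pics/{sys.argv[1]}t.png',cv2.resize(c['image'][160:265,205:360],None,fx=4,fy=4))
E
python3 look.py a
```

```text
2.8 [ 0.45974528 -0.0750101   0.18391546] [-3.17574805 -0.73105878  2.50425924]
scene [ 0.48955665 -0.07255411  0.20147198] 121 0.0015649018357092412 (array([-0.04032352,  0.03742617]), np.float64(-0.21385538989357256), np.float64(-0.20296225213512362))
top [ 0.48917319 -0.07299379  0.20153591] 52 0.0014594729768704063 (array([-0.040699  ,  0.03697966]), np.float64(-0.21587816080541491), np.float64(-0.2005973641275279))
```

View pics/a.png

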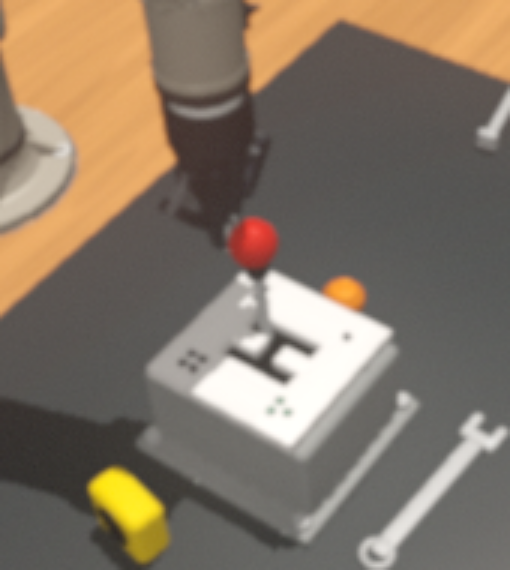

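>>> drive_tool([
  [[0,0,0,0,-0.6,0,0],[0,0,0,0,-0.6,0,0],[0,0,0,0,-0.6,0,0],[0,0,0,0,-0.6,0,0],[0,0,0,0,-0.6,0,0],[0,0,0,0,-0.5,0,0],[0,0,0,0,-0.3,0,0],[0,0,0,0,0,0,0]],
])

```text
t: 3.7
eef_pos: [0.4977, -0.0755, 0.1833]
ee_rot: [[-0.017, -1.0, 0.001], [-1.0, 0.017, 0.0], [-0.0, -0.001, -1.0]]
force: [-3.4, 0.7, 0.7]
width: -0.0
```

```bash
python3 look.py b
```

```text
3.7 [ 0.49769629 -0.07549891  0.18325743] [-3.42057596  0.66859324  0.65817128]
scene [ 0.52853465 -0.07212316  0.20631405] 97 0.0013899157359313506 (array([-0.00135959,  0.03855862]), np.float64(-0.007155807619309173), np.float64(-0.20436486363535833))
top [ 0.5268765  -0.07522653  0.21362787] 3 2.5005995122492926e-12 (array([-0.00296162,  0.0354259 ]), np.float64(-0.015588084715051262), np.float64(-0.18757275674510834))
```

View pics/b.png

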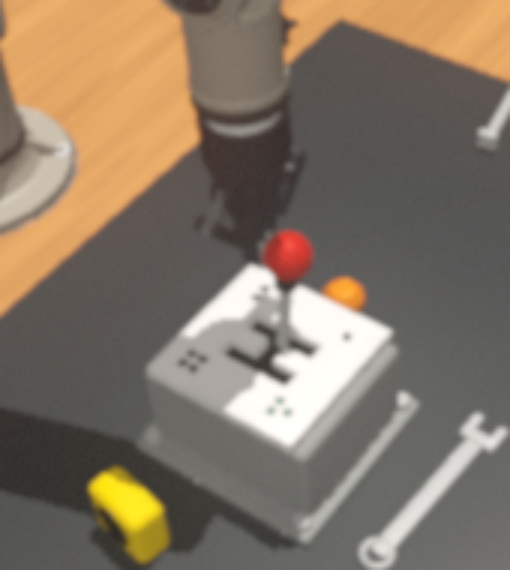

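>>> drive_tool([
  [[0,0,0,0,2.5,0,0],[0,0,0,-3.0,0,0,0],[0,0,0,-3.0,0,0,0],[0,0,0,0,-2.8,0,0],[0,0,0,0,-2.8,0,0],[0,0,0,0,0,0,0]],
])

```text
t: 4.4
eef_pos: [0.5331, -0.0158, 0.1839]
ee_rot: [[-0.017, -1.0, 0.005], [-1.0, 0.017, 0.001], [-0.001, -0.005, -1.0]]
force: [-0.2, 0.4, -0.1]
width: 0.0004
```

```bash
python3 look.py c
```

```text
4.4 [ 0.53308675 -0.01581114  0.1838633 ] [-0.17914169  0.435755   -0.07287849]
scene [ 0.52800415 -0.07279285  0.20576785] 171 0.0016355320436696227 (array([-0.00187795,  0.03787948]), np.float64(-0.009884105958189846), np.float64(-0.20072052545880134))h.py:11: RuntimeWarning: Mean of empty slice.
  f=least_squares(lambda x:np.linalg.norm(Q-x,axis=1)-.022,Q.mean(0)-[0,0,.01],loss='soft_l1',f_scale=.001)
  ret = um.true_divide(
Traceback (most recent call last):
  File "look.py", line 6, in <module>
    c=env.capture(n);k,m,r=knob(c);print(n,k,m,r,angles(k,np.array([.5292,-.1107]),-.018))
                           ~~~~^^^
  File "h.py", line 11, in knob
    f=least_squares(lambda x:np.linalg.norm(Q-x,axis=1)-.022,Q.mean(0)-[0,0,.01],loss='soft_l1',f_scale=.001)
ValueError: Initial guess is outside of provided bounds
```

>>> drive_tool([
  [[0,0,0,1.2,0.4,0,0],[0,0,0,0.6,0,0,0],[0,0,0,0.6,0,0,0],[0,0,0,0.6,0,0,0],[0,0,0,0.6,0,0,0],[0,0,0,0.6,0,0,0],[0,0,0,0.6,0,0,0],[0,0,0,0,0,0,0]],
])

```text
t: 5.3
eef_pos: [0.5257, -0.0645, 0.1849]
ee_rot: [[-0.018, -1.0, 0.003], [-1.0, 0.018, -0.0], [-0.0, -0.003, -1.0]]
force: [-1.4, 3.2, 8.6]
width: 0.0003
```

```bash
sed -i "s/for n in('scene','top'):/for n in sys.argv[2:] or ['scene']:/" look.py; python3 look.py d
```

```text
5.3 [ 0.52566594 -0.06447578  0.18492729] [-1.43797057  3.21568913  8.60471148]
scene [ 0.52794566 -0.09650111  0.20905199] 148 0.0019021476551993554 (array([-0.0015097 ,  0.01417401]), np.float64(-0.007945897936833757), np.float64(-0.07467178119745808))
```

View pics/d.png

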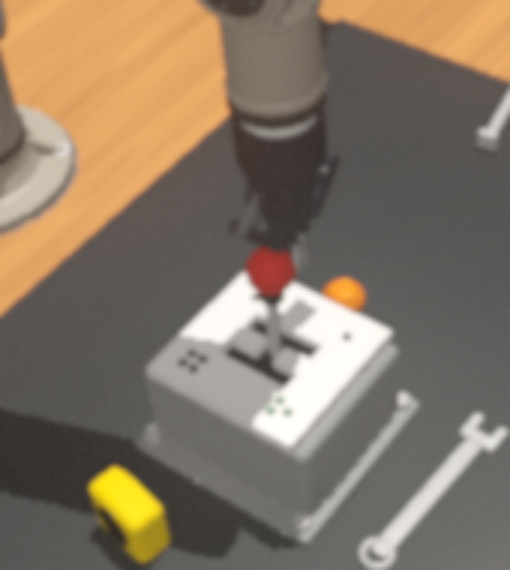

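>>> drive_tool([
  [[0,0,0,0.5,0,-0.2,0],[0,0,0,0.6,0,0,0],[0,0,0,0.6,0,0,0],[0,0,0,0.6,0,0,0],[0,0,0,0.6,0,0,0],[0,0,0,0.6,0,0,0],[0,0,0,0.6,0,0,0],[0,0,0,0,0,0,0]],
])

```text
t: 6.15
eef_pos: [0.5233, -0.1065, 0.185]
ee_rot: [[-0.019, -1.0, -0.001], [-1.0, 0.019, -0.001], [0.001, 0.001, -1.0]]
force: [0.6, 1.2, 0.9]
width: -0.0
```

```bash
python3 look.py e
```

```text
6.15 [ 0.52326319 -0.10649453  0.18498074] [0.59199898 1.16488439 0.85338566]
scene [ 0.52667171 -0.13920021  0.20738428] 100 0.0015087998596895566 (array([-0.0020149 , -0.02854109]), np.float64(-0.010604935351002674), np.float64(0.15079558486983832))
```

View pics/e.png

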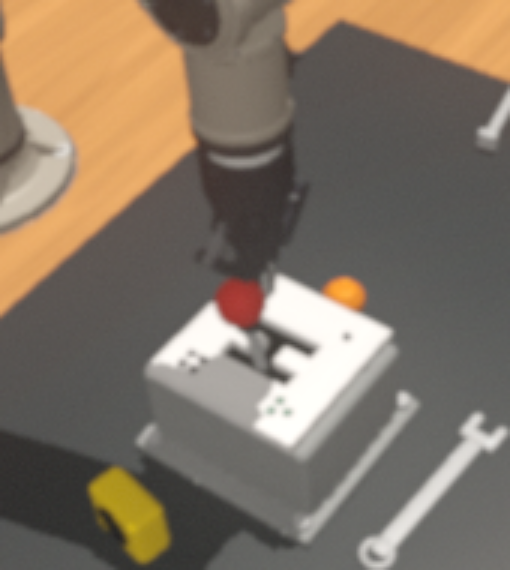

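>>> drive_tool([
  [[0,0,0,0.4,0,0,0],[0,0,0,0.2,0,0,0],[0,0,0,0.2,0,0,0],[0,0,0,0.1,0,0,0],[0,0,0,0,0,0,0]],
])

```text
t: 6.7
eef_pos: [0.5232, -0.1141, 0.1851]
ee_rot: [[-0.017, -1.0, -0.001], [-1.0, 0.017, 0.0], [-0.0, 0.001, -1.0]]
force: [0.5, 2.7, -2.0]
width: 0.0001
```

```bash
python3 look.py f
```

```text
6.7 [ 0.52319092 -0.11408652  0.18511224] [ 0.47112664  2.72198093 -1.98378191]
scene [ 0.52788796 -0.14713097  0.20566995] 73 0.0020340703832470337 (array([-0.0006561 , -0.03644869]), np.float64(-0.003453183163993738), np.float64(0.19303290107425689))
```

>>> drive_tool([
  [[0,0,0,-2.0,0,0,0],[0,0,0,0,2.7,0,0],[0,0,0,0,2.7,0,0],[0,0,0,2.7,0,0,0],[0,0,0,2.7,0,0,0],[0,0,0,0,0,0,0]],
])

```text
t: 7.35
eef_pos: [0.4682, -0.1518, 0.1857]
ee_rot: [[-0.023, -1.0, 0.0], [-1.0, 0.023, -0.003], [0.003, -0.0, -1.0]]
force: [-0.0, 0.3, 0.1]
width: 0.0
```

```bash
python3 look.py g
```

```text
7.35 [ 0.46823491 -0.15175146  0.18573487] [-0.01147557  0.31329729  0.12831525]
scene [ 0.52215937 -0.1683907   0.19154536] 2 3.677998832336058e-09 (array([-0.00600111, -0.05780808]), np.float64(-0.0315900396606351), np.float64(0.309313620423348))
```

View pics/g.png

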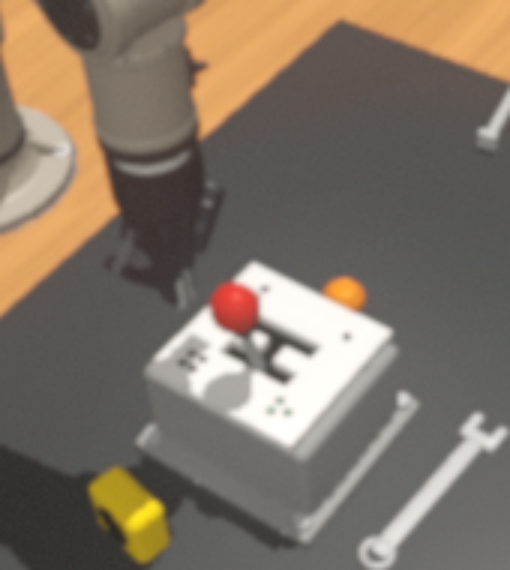

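```bash
python3 - <<'E'
from station import env
from h import *
print(env.read_state()['eef_pos'])
for n in('scene','top'):
    c=env.capture(n);P=pts(c);b,g,r=[c['image'][...,i].astype(int) for i in range(3)]
    m=(r>100)&(g<70)&(b<70)&(np.linalg.norm(P[...,:2]-[.528,-.147],axis=-1)<.1);print(n,m.sum(),np.round(np.percentile(P[m],[5,50,95],axis=0),4).tolist() if m.sum() else'')
    try: print(knob(c))
    except Exception as e:print(e)
E
```

```text
[ 0.46853065 -0.14954136  0.18559852]
scene 127 [[0.5193, -0.1659, 0.2009], [0.5383, -0.1578, 0.2177], [0.5477, -0.1452, 0.2257]]
(array([ 0.54339142, -0.16021892,  0.17797462]), 1, np.float64(5.279943666308684e-09))
top 166 [[0.5148, -0.1621, 0.2113], [0.5298, -0.1417, 0.2216], [0.5445, -0.1258, 0.2286]]
(array([ 0.52720202, -0.14628733,  0.20542759]), 155, np.float64(0.00154104370285639))
```

>>> drive_tool([
  [[0,0,0,0,-2.4,0,0],[0,0,0,0,-0.6,0,0],[0,0,0,0,-0.7,0,0],[0,0,0,0,-0.7,0,0],[0,0,0,0,-0.7,0,0],[0,0,0,0,-0.7,0,0],[0,0,0,0,-0.7,0,0],[0,0,0,0,0,0,0]],
])

```text
t: 8.3
eef_pos: [0.5345, -0.1478, 0.1849]
ee_rot: [[-0.017, -1.0, -0.0], [-1.0, 0.017, 0.0], [-0.0, 0.0, -1.0]]
force: [-1.9, 0.1, -0.6]
width: 0.0002
```

```bash
sed -i 's/(r>110)&(g<60)&(b<60)/(r>90)\&(g<75)\&(b<75)/' h.py; python3 look.py i
```

```text
8.3 [ 0.53451847 -0.14775249  0.18485713] [-1.92791806  0.1320534  -0.57337589]
scene [ 0.56475208 -0.14580676  0.20305591] 121 0.0014108393655057005 (array([ 0.03617821, -0.03446117]), np.float64(0.19158142415871734), np.float64(0.18582234430800296))
```

View pics/i.png

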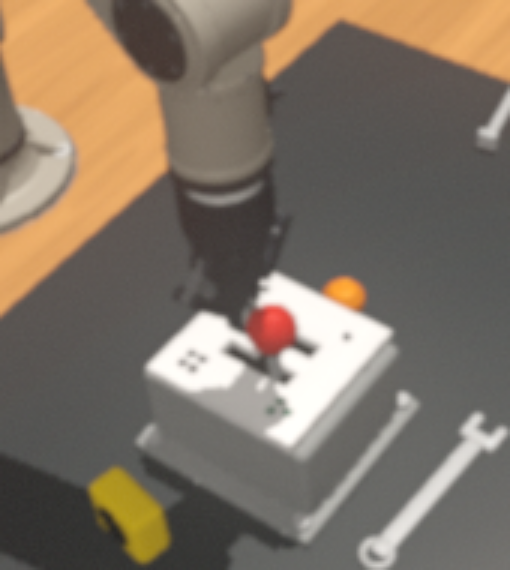

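>>> drive_tool([
  [[0,0,0,0,-0.6,0,0],[0,0,0,0,-0.5,0,0],[0,0,0,0,-0.4,0,0],[0,0,0,0,-0.3,0,0],[0,0,0,0,-0.1,0,0],[0,0,0,0,0,0,0]],
])

```text
t: 8.95
eef_pos: [0.5531, -0.1487, 0.1853]
ee_rot: [[-0.017, -1.0, 0.0], [-1.0, 0.017, -0.0], [0.0, -0.0, -1.0]]
force: [-2.8, -0.3, -1.5]
width: 0.0003
```

```bash
python3 look.py j
```

```text
8.95 [ 0.55306241 -0.14866375  0.18533528] [-2.83471434 -0.26509555 -1.54752388]
scene [ 0.58296188 -0.14530336  0.19795159] 127 0.0014880536291929738 (array([ 0.054376  , -0.03363009]), np.float64(0.29024760158754753), np.float64(0.18579410668431268))
```

Shift is about 0.29 and force is low. I'll nudge gently to the stop, watching the force.

>>> drive_tool([
  [[0,0,0,0,-0.1,0,0],[0,0,0,0,-0.1,0,0],[0,0,0,0,0,0,0]],
])

```text
t: 9.3
eef_pos: [0.5548, -0.1486, 0.1853]
ee_rot: [[-0.017, -1.0, -0.0], [-1.0, 0.017, -0.0], [0.0, 0.0, -1.0]]
force: [-2.8, -0.8, -1.5]
width: 0.0001
```

>>> drive_tool([
  [[0,0,0,0,1.0,0,0],[0,0,0,0,3.0,0,0],[0,0,0,0,3.0,0,0],[0,0,0,0,0,-4.0,0],[0,0,0,3.0,0,-4.0,0],[0,0,0,4.0,0,0,0],[0,0,0,4.0,0,0,0],[0,0,0,0,0,0,0]],
])

```text
t: 10.1
eef_pos: [0.482, -0.2639, 0.2665]
ee_rot: [[-0.026, -1.0, 0.003], [-1.0, 0.026, -0.004], [0.004, -0.003, -1.0]]
force: [0.1, 0.2, -0.8]
width: -0.0002
```

>>> drive_tool([
  [[0,0,0,0,0,0,0],[0,0,0,0,0,0,0],[0,0,0,0,0,0,0]],
])

```text
t: 10.4
eef_pos: [0.4834, -0.2558, 0.2654]
ee_rot: [[-0.015, -1.0, 0.001], [-1.0, 0.015, 0.0], [-0.0, -0.001, -1.0]]
force: [-0.2, 0.7, -0.7]
width: 0.0001
```

```bash
python3 look.py k scene top
```

```text
10.4 [ 0.48340693 -0.25580803  0.26543566] [-0.23109702  0.7124213  -0.68976091]
scene [ 0.58388914 -0.14536508  0.19926141] 58 0.001215941647309733 (array([ 0.05530422, -0.03367512]), np.float64(0.29535011807460393), np.float64(0.18633553412222048))
top [ 0.58509195 -0.14519313  0.19705273] 184 0.029702707234864612 (array([ 0.05650374, -0.03348154]), np.float64(0.30195583016169597), np.float64(0.18563346147942192))
```

View pics/kt.png

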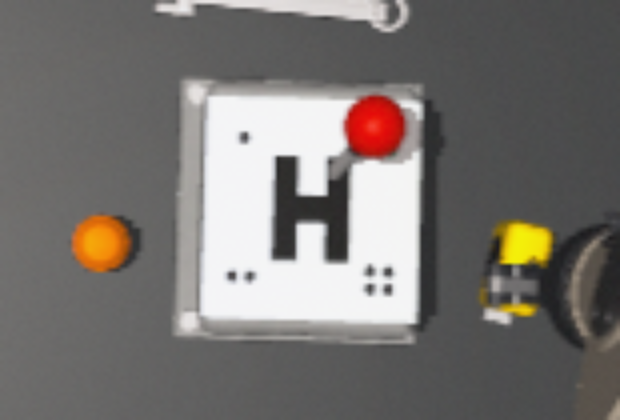

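View pics/k.png

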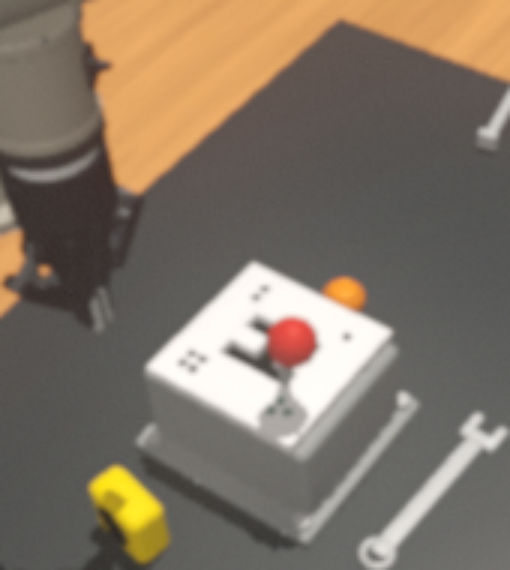

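The lever stands in the third slot: the knob is over the three dots, at (375,127) in the top crop, with the stem at the front end of the right slot. The arm is clear at z 0.265 and the bystanders are where they were. I'm handing in.

```bash
python3 -c "
from station import env
print(env.hand_in())"
```

```text
the job is handed in; nothing more can be done
None
```

The lever is home in third and the job is handed in at about 10.5 s. Using the closed fingertips, I pushed the knob forward from second to neutral, across to the right-hand slot, then forward to third, and backed off clear.

- **Crossing:** the camera put select at about 0.19 and shift at about -0.003 just before the push forward. The lever did not go back towards fourth at any look.
- **End position:** shift reads 0.295 from the scene camera and 0.302 from the top camera. Select reads about 0.186 in both. The top camera's last knob fit had stray points (30 mm residual, probably from loosened colour limits), but it still agreed with the scene camera within 1.5 mm in plan.
- **Forces:** the wrist readings showed about 3 N on the pushes, and about 9 N once during the crossing, against the 35 N limit. I only read the force at the end of each move, so brief peaks in between are not seen.
- **Clear of everything:** the gripper ended up about 0.15 m from the knob.
- **Loose items:** the tape, spare knob and wrench looked unmoved in the last pictures. The tin, bolt, carton and screwdriver were outside those crops, and the arm only passed well above that side of the bench.
- **Failed check:** two knob measurements failed on the way, one with the arm in the camera's view and one from tight colour limits. I used the other camera's fit for both.

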